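# Open the potter's spring-lidded stamp case

### The job

Open the grey stamp case on the potter's bench: press its release tab down with the fingertips so that the lid springs up part-way, then push the lid back until it is fully open and stays so by itself. Only press and push: do not grip the lid or the tab, use little force, leave the mug, the vase and the bowl where they stand, and finish clear of everything.

Things in the scene. Friction and masses are not known exactly. Their poses are not given: they have to be found in the camera images.
- case: grey sheet-steel box with an aluminium lid, 160 deep (x) x 200 wide (y) x 60 mm high without the lid, screwed to the bench. Origin: centre of its underside, on the bench. Its -x side is the front, with the release tab; the hinge runs along the top of the back (+x side). It is turned by up to 0.35 rad either way, so the front faces roughly towards the robot. Steel feet stick out 22 mm at the middle of both sides, 4 mm high. Wooden stamps stand inside, below the rim
- tab_pad (a point): where to press the release tab: on the top face of its black pad, 34 mm from the tab's pivot; 49 mm in front of the case's front wall, at mid-width, 40 mm above the bench. The pad is 40 mm wide (y), reaches from 17 to 65 mm in front of the case, and carries an upright claw at its inner end (15 to 19 mm in front of the wall, up to 72 mm above the bench) that hooks over the lid's front edge
- tab (a joint): release tab: angle of the rocking pad in rad, 0 at rest, grows as the pad is pressed down, stop at 0.34 (pad point about 11 mm down). The lid comes free at about 0.15 (5 mm down). A spring returns it; about 3.5 N at the pad to release, 6 N at the stop
- lid (a joint): lid angle in rad: 0 shut (latched it reads about 0.01), 1.92 fully open at its stop, leaning back past upright. When released a weak spring lifts it to about 0.8 in well under a second and no farther; from there it moves freely (about 0.15 kg), falls back to 0.8 if let go before upright (1.57), and beyond upright falls open to the stop by its own weight
- lid_edge (a point): middle of the lid's front (free) edge, half-way through its 5 mm thickness. The lid is a flat plate 204 mm wide, 172 mm from hinge to this edge, so it overhangs the case's front by 12 mm; moves with the lid
- hinge_mid (a point): middle of the lid's hinge axis (which runs along the case's y), at the top of the case's back wall, 60 mm above the bench; fixed to the case
- mug: bystander: dark brown mug with a handle, 76 mm across, 95 mm high; origin: centre of its underside
- vase: bystander: terracotta vase, 72 mm across, 120 mm high; origin: centre of its underside
- bowl: bystander: terracotta bowl, 100 mm across, 50 mm high; origin: centre of its underside

How it is judged:
By the outcome, as a careful person would: the job done as asked, in the order asked, and still so for the second after the job is handed in, with the robot touching nothing.
It also fails if it takes over 48 s, if anything falls off the work surface, if the arm or the gripper's body presses on something with over 40 N, if the wrist force passes 120 N, or if a joint passes its speed limit or range.

### The arm

A 7-joint arm with a two-finger parallel gripper is mounted at the origin on the work surface. World frame = base frame: x ahead of the robot, y to its left, z up, the work surface at z = 0. Lengths are in m, angles in rad, forces in N, time in s.
With the tool pointing down it reaches from about 0.4 to 0.85 m from the base axis. Payload 4.4 kg.
Tool frame: the origin (TCP) lies midway between the tips of the shut fingers; the grasp point (between the pads) lies behind it (grasp_offset is the z of the grasp point in the tool frame, in m); z points along the fingers, y is the direction in which the jaws open and shut (so a half turn about z gives the same grasp; the last joint's range is limited). The gripper opens to 94 mm and grips with 3 to 60 N. Pads are 16 mm wide; open, the fingers measure 119 mm over their backs; the gripper's body (75 mm by 177 mm) begins 78 mm behind the grasp point.
Start: joints at [-1.256, 0.628, 0.038, 1.517, -0.027, 0.996, -0.02], TCP at [0.242, 0.603, 0.205] pointing down, gripper open.
Joint ranges: [-3.06, 3.06], [-0.37, 2.12], [-1.25, 1.32], [0.18, 2.47], [-1.1, 4.24], [0.23, 1.98], [-2.94, 2.94]. Speed limits (rad/s): [2.57, 2.57, 3.14, 3.14, 3.14, 3.14, 3.14].

### API

Orientations are given as a unit quaternion [x, y, z, w].
In Python, from bench import * gives the robot as it stands.
- The arm moves only by the tool carry_out, never from a script. Its argument "deltas" is a list of rows, each a list of 3 entries, a list of its own where there are three numbers: the turn, a rotation vector about the tool's x, y, z in degrees, then the shift along the tool's x, y, z in mm, then the closure in counts, from 0 (fully open) to 255 (shut). A call has 1 to 8 rows; each row shifts and turns the commanded pose from where the row before left it, along the tool's axes as they then stand; what a row does not reach is not made up. A row lasts 1/12 s, in which the tool goes at most 41.7 mm and 7.16 degrees, less where a joint would pass 70% of its speed; a pose out of reach is approached as far as the arm can. A call with a gripper value outside its range is refused whole. The fingers move at their own pace and stop on an object; the grip force is fixed at half the most. Time passes only in rows, so rows that do not move let the fingers close. It gives the time, the measured TCP pose, the force and the opening at its end, in the units of the state.
- state(): the state, without advancing time (a new reading comes with each control period).
- camera(name): name is "scene" or "top" or "wrist"; returns the picture (400x640x3 uint8, red, green, blue); there is no depth.
- calibration(name): a dict with "mtx" (3x3 intrinsics, pixels), "R" (3x3) and "t" (3): a world point X has camera coordinates R X + t. Camera axes: x right, y down, z forward; pixel columns grow to the right and rows downward; lengths in m; the calibration is good to about 2 mm. A picture is of the moment at which its call begins: read the wrist's pose just before it. calibration takes no time and is no camera call; for the wrist camera it gives the pose at the moment of the call.
- hand_in(): hands the job in, once; it reports no verdict.
The state is a dict: "t": time; "joint_pos": joint angles; "dq": joint speeds; "effort": joint torques, N m; "tcp_pos": TCP position; "tcp_rot": TCP orientation; "contact_force": force on the tool from outside, world axes, zero at the start; "torque": the same for the moment, N m; "grip_width": finger opening in m.
Only numpy, scipy, OpenCV 4.12 (cv2) and the standard library are available. Lean on these libraries where they do the work, as an engineer would, in place of code of your own. Each camera call takes 0.05 s, during which the arm holds its last target.

## Working session

There is one attempt and no reset: what is moved stays moved. The work goes in short steps, Python scripts to look and compute and a tool call to move; the robot and the scene stay as the last step left them, time stands still between calls to the robot, and variables do not carry over. Pictures are saved under pics/ and viewed, and the job is handed in when it is done.

Besides the shell and the picture viewer there is one more tool, called after ">>>" as name(argument=value, ...), one argument or row to a line, values as JSON. carry_out: Moves the arm, as the interface text tells. Its arguments: {"type":"object","properties":{"deltas":{"type":"array","items":{"type":"array"}}},"required":["deltas"]}

```bash
mkdir -p pics; ls
python3 - <<'E'
from bench import *
import cv2
s=state(); print(s['t'],s['tcp_pos'],s['tcp_rot'],s['grip_width'])
for n in ("scene","top"):
    cv2.imwrite(f'pics/{n}0.png',camera(n)[:,:,::-1])
    c=calibration(n); print(n,c['mtx'],c['R'],c['t'])
E
```

```text
pics
0.0 [0.24133269 0.60282423 0.2045854 ] [ 1.89253568e-01  9.81927820e-01 -9.04862061e-04 -1.55557784e-04] 0.09384715257172035
scene [[362.2364585    0.         318.94796763]
 [  0.         362.2364585  197.03298395]
 [  0.           0.           1.        ]] [[ 0.86573287  0.50044813 -0.00763325]
 [ 0.4026309  -0.70541485 -0.58333373]
 [-0.29731288  0.50193781 -0.81219671]] [-0.49349551 -0.15832441  1.08899978]
top [[365.71015486   0.         317.68023687]
 [  0.         365.71015486 203.57444324]
 [  0.           0.           1.        ]] [[-0.00809055 -0.99989466  0.01205019]
 [-0.9964238   0.00704772 -0.08420177]
 [ 0.08410797 -0.01268833 -0.99637586]] [0.04114078 0.54809395 0.72822854]
```

View pics/scene0.png

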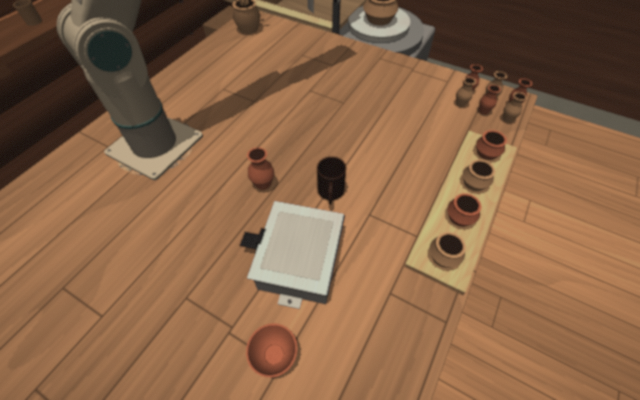

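View pics/top0.png

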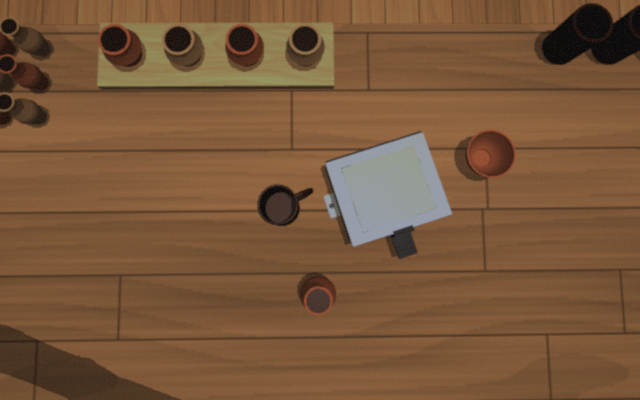

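The top view shows the lid corners near (326,163), (422,133), (452,214), (353,245), the tab pad near (403,243), the vase at (318,298), the mug at (280,205) and the bowl at (490,153). I'll enlarge it.

Run:
```python
import cv2
a=cv2.imread('pics/top0.png')[120:270,310:470]
cv2.imwrite('pics/topc.png',cv2.resize(a,None,fx=4,fy=4,interpolation=cv2.INTER_CUBIC))
a=cv2.imread('pics/scene0.png')[195:315,230:360]
cv2.imwrite('pics/scenec.png',cv2.resize(a,None,fx=5,fy=5,interpolation=cv2.INTER_CUBIC))
```

```text
(no output)
```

View pics/topc.png

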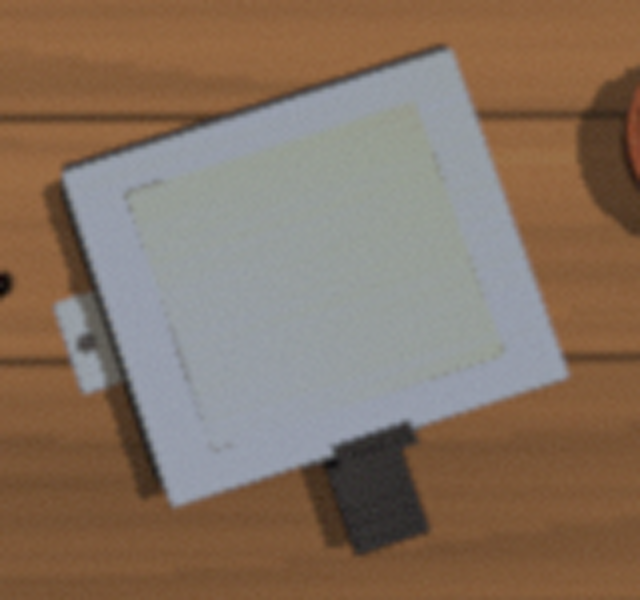

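View pics/scenec.png

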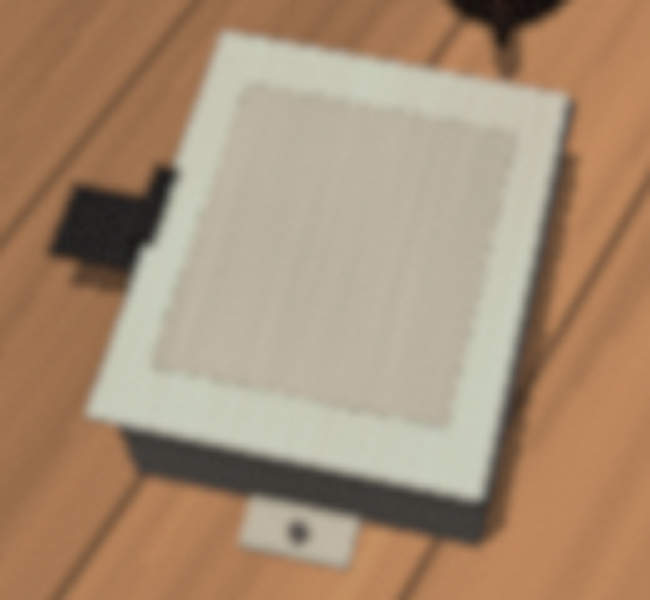

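```bash
cat > h.py <<'E'
from bench import *
import numpy as np, cv2
from scipy.optimize import least_squares
from scipy.spatial.transform import Rotation as Ro
def proj(n,X,c=None):
    c=c or calibration(n); p=np.asarray(X)@np.array(c['R']).T+np.array(c['t']); q=p@np.array(c['mtx']).T
    return q[:,:2]/q[:,2:]
def ray(n,uv,z):
    c=calibration(n);R=np.array(c['R']);o=-R.T@np.array(c['t']);d=R.T@np.linalg.inv(c['mtx'])@np.array([*uv,1]);return o+d*(z-o[2])/d[2]
E
python3 - <<'E'
from h import *
P=lambda zt:np.array([[.08,.102,zt],[.08,-.102,zt],[-.092,-.102,zt],[-.092,.102,zt],[-.145,-.02,.04],[-.145,.02,.04]])
t=np.array([[325.5,162],[422.2,131.8],[452,214],[353.5,246.7],[417,252.5],[400,258.5]])
s=np.array([[344.4,214],[327,295],[247.6,278],[274.4,201.4],[240.4,246],[245.6,232.2]])
def W(p,zt=.065):
    c,sn=np.cos(p[2]),np.sin(p[2]); X=P(zt); return np.c_[p[0]+c*X[:,0]-sn*X[:,1],p[1]+sn*X[:,0]+c*X[:,1],X[:,2]]
for zt in (.0625,.065):
  for use in ('ts','t','s'):
    f=lambda p:np.r_[(proj('top',W(p,zt))-t).ravel() if 't' in use else [],(proj('scene',W(p,zt))-s).ravel() if 's' in use else []]
    r=least_squares(f,[.6,-.1,.2]); print(zt,use,r.x,r.cost); 
    if use=='ts':print(r.fun.reshape(-1,2).round(1).tolist())
for n,uv in dict(mug=(280,205),vase=(318,300),bowl=(490,153)).items(): print(n,[ray('top',uv,z).round(3) for z in (.095,.12,.05)])
print(calibration('wrist'))
R=Ro.from_quat(state()['tcp_rot']).as_matrix();print(R.round(3))
E
```

```text
0.0625 ts [ 0.58079548 -0.09844958  0.30831775] 5.8426025658206715
[[-0.8, 0.4], [0.1, -0.7], [-0.3, -0.7], [-0.9, -0.6], [0.9, -0.5], [-1.1, -0.1], [-0.5, 0.3], [-0.4, 0.4], [-0.2, 0.8], [0.2, 0.5], [-1.5, -0.4], [-1.0, -1.2]]
0.0625 t [ 0.58013857 -0.09924314  0.30611358] 1.72763983716676
0.0625 s [ 0.58167897 -0.09742685  0.3110922 ] 2.253437106290547
0.065 ts [ 0.58087353 -0.0985017   0.30819724] 5.563534894182854
[[-0.7, 0.1], [0.5, -1.1], [0.2, -0.8], [-0.7, -0.6], [0.9, -0.5], [-1.0, -0.2], [-0.4, -0.3], [-0.3, 0.0], [-0.4, 0.4], [0.1, -0.1], [-1.5, -0.4], [-1.0, -1.1]]
0.065 t [ 0.57992257 -0.09884112  0.30720073] 1.9941650511369777
0.065 s [ 0.58226707 -0.0981795   0.30928008] 1.6160991138664793
mug [array([0.54 , 0.108, 0.095]), array([0.538, 0.105, 0.12 ]), array([0.544, 0.112, 0.05 ])]
vase [array([0.367, 0.039, 0.095]), array([0.371, 0.039, 0.12 ]), array([0.359, 0.038, 0.05 ])]
bowl [array([ 0.636, -0.288,  0.095]), array([ 0.63 , -0.276,  0.12 ]), array([ 0.646, -0.311,  0.05 ])]
{'mtx': array([[303.22664695,   0.        , 315.96684411],
       [  0.        , 303.22664695, 202.4503531 ],
       [  0.        ,   0.        ,   1.        ]]), 'R': array([[ 0.37177437,  0.92832173, -0.00160699],
       [ 0.88866396, -0.35539058,  0.28978252],
       [ 0.2684403 , -0.10916179, -0.95709117]]), 't': array([-0.65012735, -0.02977623,  0.39345054])}
[[-0.928  0.372 -0.001]
 [ 0.372  0.928 -0.002]
 [ 0.    -0.002 -1.   ]]
```

```bash
cat >> h.py <<'E'
O=np.array([.581,-.0985,0.]);yaw=.308
RC=Ro.from_euler('z',yaw).as_matrix()
def w(c): return O+RC@np.array(c,float)
def cf(x): return RC.T@(np.array(x)-O)
def plan(pos,R,wps,n,turns):
    # wps: world waypoints, n rows each, turns: rotvec deg per row
    p=np.array(pos,float);R=np.array(R);out=[]
    for wp,k,tv in zip(wps,n,turns):
        for i in range(k):
            d=np.round(R.T@(np.array(wp)-p)/(k-i)*1000)
            out.append([list(tv),d.astype(int).tolist()]); p=p+R@d/1000; R=R@Ro.from_rotvec(np.radians(tv)).as_matrix()
    return out,p,R
def rows(wps,n,turns,g=255):
    s=state(); o,p,R=plan(s['tcp_pos'],Ro.from_quat(s['tcp_rot']).as_matrix(),wps,n,turns)
    for i in range(0,len(o),8): print([[a,b,g] for a,b in o[i:i+8]])
    print('end',p.round(4),cf(p).round(4),R.round(3).tolist())
def st():
    s=state();R=Ro.from_quat(s['tcp_rot']).as_matrix()
    print('t',s['t'],'tcp',np.round(s['tcp_pos'],4),'case',cf(s['tcp_pos']).round(4),'F',np.round(s['contact_force'],1),'grip',round(s['grip_width'],3),'q',np.round(s['joint_pos'],2))
    print('R in case',(RC.T@R).round(3).tolist())
E
python3 - <<'E'
from h import *
print(w([-.129,0,.04]))
rows([[.42,.22,.22],w([-.131,0,.09])],[12,12],[(0,0,-2)]*2)
E
```

```text
[ 0.45807051 -0.13760678  0.04      ]
[[[0, 0, -2], [-26, -24, -1], 255], [[0, 0, -2], [-25, -25, -1], 255], [[0, 0, -2], [-24, -26, -1], 255], [[0, 0, -2], [-23, -27, -1], 255], [[0, 0, -2], [-22, -27, -1], 255], [[0, 0, -2], [-21, -28, -1], 255], [[0, 0, -2], [-20, -29, -1], 255], [[0, 0, -2], [-19, -30, -2], 255]]
[[[0, 0, -2], [-18, -30, -1], 255], [[0, 0, -2], [-17, -31, -2], 255], [[0, 0, -2], [-16, -31, -1], 255], [[0, 0, -2], [-15, -32, -2], 255], [[0, 0, -2], [-2, -30, 11], 255], [[0, 0, -2], [-1, -30, 11], 255], [[0, 0, -2], [0, -30, 11], 255], [[0, 0, -2], [1, -30, 11], 255]]
[[[0, 0, -2], [2, -30, 11], 255], [[0, 0, -2], [4, -30, 11], 255], [[0, 0, -2], [4, -30, 11], 255], [[0, 0, -2], [6, -29, 11], 255], [[0, 0, -2], [7, -29, 11], 255], [[0, 0, -2], [7, -29, 11], 255], [[0, 0, -2], [9, -29, 10], 255], [[0, 0, -2], [9, -28, 11], 255]]
end [ 0.4564 -0.1381  0.0897] [-1.308e-01  1.000e-04  8.970e-02] [[-0.897, -0.441, -0.001], [-0.441, 0.897, -0.002], [0.001, -0.001, -1.0]]
```

Run:
```python
from h import *
rows([[.42,.22,.22],w([-.131,.05,.15]),w([-.131,0,.08])],[12,8,4],[(0,0,-2),(0,0,-2),(0,0,0)])
```

```text
[[[0, 0, -2], [-26, -24, -1], 255], [[0, 0, -2], [-25, -25, -1], 255], [[0, 0, -2], [-24, -26, -1], 255], [[0, 0, -2], [-23, -27, -1], 255], [[0, 0, -2], [-22, -27, -1], 255], [[0, 0, -2], [-21, -28, -1], 255], [[0, 0, -2], [-20, -29, -1], 255], [[0, 0, -2], [-19, -30, -2], 255]]
[[[0, 0, -2], [-18, -30, -1], 255], [[0, 0, -2], [-17, -31, -2], 255], [[0, 0, -2], [-16, -31, -1], 255], [[0, 0, -2], [-15, -32, -2], 255], [[0, 0, -2], [-1, -39, 9], 255], [[0, 0, -2], [0, -39, 9], 255], [[0, 0, -2], [2, -39, 9], 255], [[0, 0, -2], [3, -39, 9], 255]]
[[[0, 0, -2], [4, -39, 9], 255], [[0, 0, -2], [6, -38, 9], 255], [[0, 0, -2], [7, -38, 8], 255], [[0, 0, -2], [8, -38, 9], 255], [[0, 0, 0], [0, -12, 17], 255], [[0, 0, 0], [0, -13, 18], 255], [[0, 0, 0], [0, -12, 17], 255], [[0, 0, 0], [0, -13, 18], 255]]
end [ 0.4565 -0.1383  0.0797] [-0.1307 -0.0002  0.0797] [[-0.95, -0.312, -0.001], [-0.312, 0.95, -0.002], [0.001, -0.001, -1.0]]
```

>>> carry_out(
  deltas=[
    [[0,0,-2],[-26,-24,-1],255],
    [[0,0,-2],[-25,-25,-1],255],
    [[0,0,-2],[-24,-26,-1],255],
    [[0,0,-2],[-23,-27,-1],255],
    [[0,0,-2],[-22,-27,-1],255],
    [[0,0,-2],[-21,-28,-1],255],
    [[0,0,-2],[-20,-29,-1],255],
    [[0,0,-2],[-19,-30,-2],255],
  ],
)

```text
t: 0.77
tcp_pos: [0.3609, 0.3459, 0.2142]
tcp_rot: [0.05, 0.999, -0.0, -0.0]
contact_force: [1.0, 0.3, -1.1]
grip_width: 0.0441
```

>>> carry_out(
  deltas=[
    [[0,0,-2],[-18,-30,-1],255],
    [[0,0,-2],[-17,-31,-2],255],
    [[0,0,-2],[-16,-31,-1],255],
    [[0,0,-2],[-15,-32,-2],255],
    [[0,0,-2],[-1,-39,9],255],
    [[0,0,-2],[0,-39,9],255],
    [[0,0,-2],[2,-39,9],255],
    [[0,0,-2],[3,-39,9],255],
  ],
)

```text
t: 1.43
tcp_pos: [0.4303, 0.0629, 0.1841]
tcp_rot: [-0.09, 0.996, -0.0, -0.0]
contact_force: [0.5, 0.5, -0.8]
grip_width: 0.0003
```

>>> carry_out(
  deltas=[
    [[0,0,-2],[4,-39,9],255],
    [[0,0,-2],[6,-38,9],255],
    [[0,0,-2],[7,-38,8],255],
    [[0,0,-2],[8,-38,9],255],
    [[0,0,0],[0,-12,17],255],
    [[0,0,0],[0,-13,18],255],
    [[0,0,0],[0,-12,17],255],
    [[0,0,0],[0,-13,18],255],
  ],
)

```text
t: 2.1
tcp_pos: [0.4568, -0.1384, 0.0786]
tcp_rot: [-0.158, 0.987, 0.0, -0.0]
contact_force: [-0.2, 0.4, 1.5]
grip_width: 0.0003
```

Run:
```python
from h import *
cv2.imwrite('pics/wrist1.png',camera('wrist')[:,:,::-1]);cv2.imwrite('pics/scene1.png',camera('scene')[:,:,::-1]);st()
print(proj('wrist',[w([-.145,.02,.04]),w([-.145,-.02,.04]),w([-.129,0,.04]),w([-.092,.102,.065])]))
```

```text
t 2.2 tcp [ 0.4554 -0.1392  0.0773] case [-0.1321 -0.0007  0.0773] F [-0.1  0.4 -0.4] grip 0.0 q [ 0.28  0.6  -0.06  2.1   0.08  0.45  2.04]
R in case [[-1.0, -0.006, -0.004], [-0.006, 1.0, 0.001], [0.004, 0.001, -1.0]]
[[342.00617575 210.41731865]
 [288.88326158 210.13654079]
 [315.33692194 230.08458475]
 [455.73550238 291.24993367]]
```

View pics/wrist1.png

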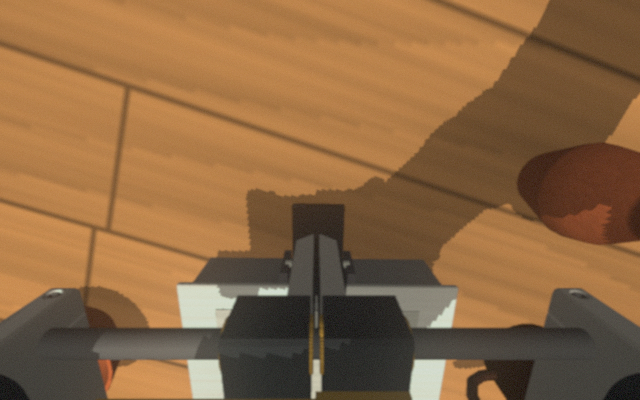

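View pics/scene1.png

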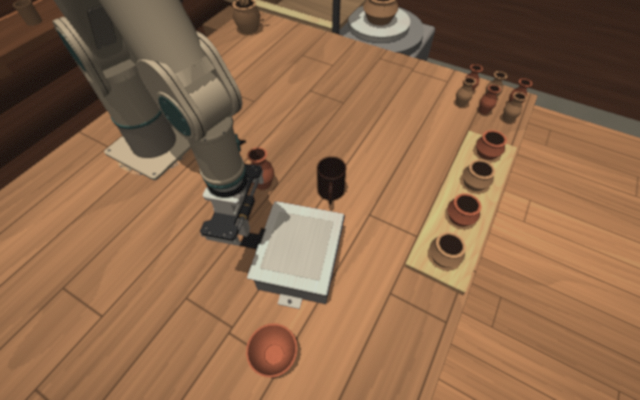

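The wrist view shows the pad's outer corners at (293,205) and (344,205), within a few pixels of the prediction. The shut fingertips are above the pad at about (318,240). Next I lower gently.

>>> carry_out(
  deltas=[
    [[0,0,0],[0,0,10],255],
    [[0,0,0],[0,0,10],255],
    [[0,0,0],[0,0,8],255],
    [[0,0,0],[0,0,4],255],
    [[0,0,0],[0,0,2],255],
    [[0,0,0],[0,0,2],255],
    [[0,0,0],[0,0,0],255],
  ],
)

```text
t: 2.78
tcp_pos: [0.4569, -0.1374, 0.0434]
tcp_rot: [-0.158, 0.987, 0.0, -0.0]
contact_force: [0.3, 0.6, 0.4]
grip_width: 0.0003
```

>>> carry_out(
  deltas=[
    [[0,0,0],[0,0,2],255],
    [[0,0,0],[0,0,2],255],
    [[0,0,0],[0,0,2],255],
    [[0,0,0],[0,0,1],255],
    [[0,0,0],[0,0,1],255],
    [[0,0,0],[0,0,1],255],
  ],
)

```text
t: 3.28
tcp_pos: [0.4568, -0.1378, 0.0347]
tcp_rot: [-0.158, 0.987, -0.0, 0.0]
contact_force: [-0.6, -0.0, 5.9]
grip_width: 0.0005
```

>>> carry_out(
  deltas=[
    [[0,0,0],[0,0,1],255],
    [[0,0,0],[0,0,1],255],
    [[0,0,0],[0,0,1],255],
    [[0,0,0],[0,0,0],255],
    [[0,0,0],[0,0,0],255],
  ],
)

```text
t: 3.7
tcp_pos: [0.457, -0.1377, 0.0319]
tcp_rot: [-0.158, 0.987, -0.0, 0.0]
contact_force: [-1.0, -0.2, 7.7]
grip_width: 0.0009
```

Run:
```python
from h import *
a=camera('top')[100:300,240:520,::-1]
cv2.imwrite('pics/top2.png',cv2.resize(a,None,fx=2.5,fy=2.5));st()
a=camera('scene')[130:330,180:400,::-1]
cv2.imwrite('pics/sc2.png',cv2.resize(a,None,fx=2.5,fy=2.5));st()
```

```text
t 3.75 tcp [ 0.4569 -0.1378  0.0319] case [-0.1301  0.0002  0.0319] F [-2.   0.8  7.6] grip 0.001 q [ 0.27  0.68 -0.05  2.13  0.1   0.33  2.03]
R in case [[-1.0, -0.009, 0.0], [-0.009, 1.0, -0.0], [-0.0, -0.0, -1.0]]
t 3.8 tcp [ 0.4569 -0.1378  0.0319] case [-0.1301  0.0002  0.0319] F [-1.5 -1.1  8. ] grip 0.0 q [ 0.27  0.68 -0.05  2.13  0.1   0.33  2.03]
R in case [[-1.0, -0.009, 0.0], [-0.009, 1.0, -0.0], [-0.0, -0.0, -1.0]]
```

View pics/sc2.png

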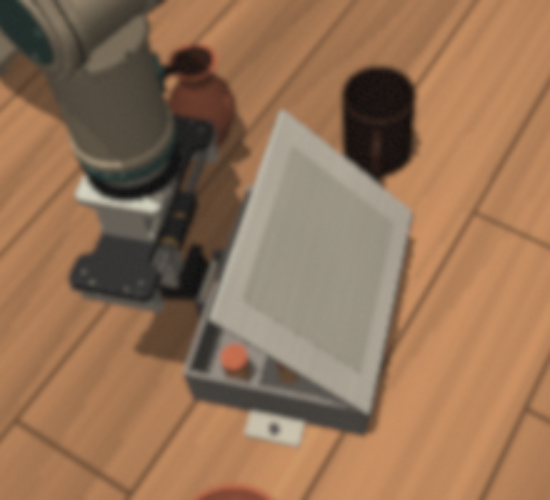

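View pics/top2.png

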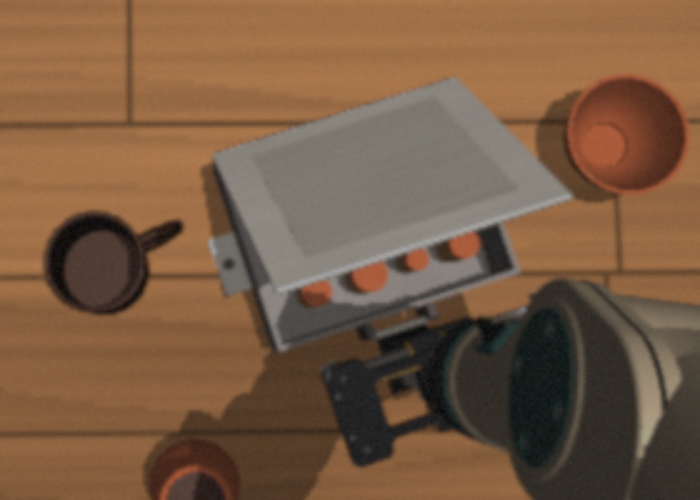

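The tab press worked: the lid stands part-way up and the stamps are visible. The mug, vase and bowl haven't moved. Next I raise the tool and then push.

>>> carry_out(
  deltas=[
    [[0,0,0],[0,0,-10],255],
    [[0,0,0],[0,0,-20],255],
    [[0,0,0],[0,0,-25],255],
    [[0,0,0],[0,0,-25],255],
    [[0,0,0],[0,0,-25],255],
    [[0,0,0],[0,0,-20],255],
    [[0,0,0],[0,0,-12],255],
    [[0,0,0],[0,0,0],255],
  ],
)

```text
t: 4.47
tcp_pos: [0.4585, -0.138, 0.1712]
tcp_rot: [-0.158, 0.987, -0.001, 0.002]
contact_force: [-0.7, -0.4, -0.1]
grip_width: 0.0006
```

Run:
```python
from h import *
st()
a=camera('scene')[100:300,180:400,::-1]
cv2.imwrite('pics/sc3.png',cv2.resize(a,None,fx=2.5,fy=2.5))
print(proj('scene',[w([.08-.172*np.cos(.8),y,.06+.172*np.sin(.8)]) for y in(.102,-.102)]))
```

```text
t 4.4667 tcp [ 0.4585 -0.138   0.1712] case [-0.1287 -0.0005  0.1712] F [-0.7 -0.4 -0.1] grip 0.001 q [ 0.3   0.43 -0.09  2.02  0.06  0.68  2.06]
R in case [[-1.0, -0.009, 0.005], [-0.009, 1.0, -0.003], [-0.005, -0.003, -1.0]]
[[291.94277569 173.99844996]
 [263.40869791 258.22863202]]
```

View pics/sc3.png

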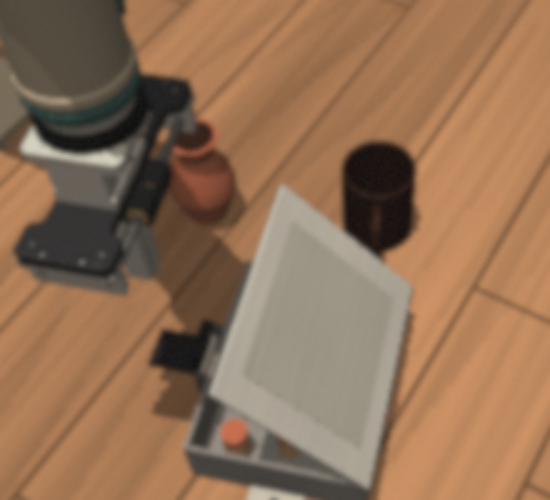

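The lid's front-left corner at (293,175) matches the prediction for 0.8 rad. The finger is in front of it and clear. Now the push along case +x, which is tool -x.

>>> carry_out(
  deltas=[
    [[0,0,0],[-18,0,2],255],
    [[0,0,0],[-18,0,2],255],
    [[0,0,0],[-16,0,1],255],
    [[0,0,0],[-12,0,0],255],
    [[0,0,0],[-8,0,0],255],
    [[0,0,0],[-8,0,0],255],
    [[0,0,0],[-8,0,0],255],
    [[0,0,0],[-8,0,-1],255],
  ],
)

```text
t: 5.18
tcp_pos: [0.547, -0.108, 0.1638]
tcp_rot: [-0.158, 0.988, 0.0, -0.002]
contact_force: [-2.5, -0.1, 1.0]
grip_width: 0.0004
```

Run:
```python
from h import *
st()
a=camera('scene')[100:300,180:400,::-1]
cv2.imwrite('pics/sc4.png',cv2.resize(a,None,fx=2.5,fy=2.5))
```

```text
t 5.1833 tcp [ 0.547  -0.108   0.1638] case [-0.0352  0.0013  0.1638] F [-2.5 -0.1  1. ] grip 0.0 q [ 0.2   0.55 -0.08  1.82  0.06  0.78  1.97]
R in case [[-1.0, -0.009, -0.003], [-0.009, 1.0, 0.001], [0.003, 0.001, -1.0]]
```

View pics/sc4.png

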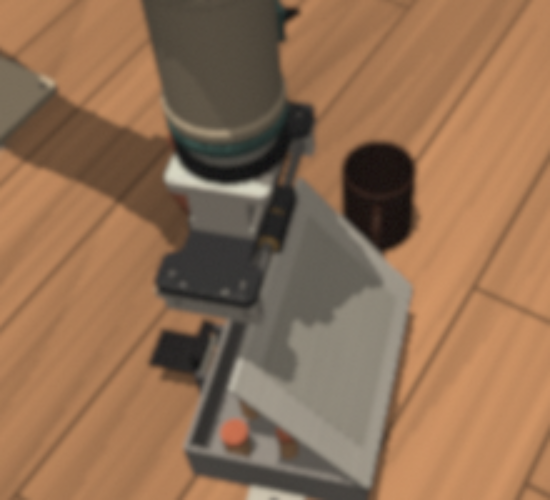

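Contact is made at about 2.5 N and the lid is rising with the finger. I keep going.

>>> carry_out(
  deltas=[
    [[0,0,0],[-9,0,-2],255],
    [[0,0,0],[-9,0,-3],255],
    [[0,0,0],[-9,0,-3],255],
    [[0,0,0],[-9,0,-3],255],
    [[0,0,0],[-9,0,-3],255],
    [[0,0,0],[-9,0,-3],255],
    [[0,0,0],[-9,0,-3],255],
    [[0,0,0],[-9,0,-3],255],
  ],
)

```text
t: 5.9
tcp_pos: [0.618, -0.0845, 0.188]
tcp_rot: [-0.158, 0.987, 0.0, 0.001]
contact_force: [-0.3, 0.9, -0.7]
grip_width: 0.0005
```

Run:
```python
from h import *
st()
a=camera('scene')[80:280,200:420,::-1]
cv2.imwrite('pics/sc5.png',cv2.resize(a,None,fx=2.5,fy=2.5))
```

```text
t 5.9 tcp [ 0.618  -0.0845  0.188 ] case [0.0395 0.0021 0.188 ] F [-0.3  0.9 -0.7] grip 0.0 q [ 0.14  0.61 -0.08  1.61  0.06  0.92  1.93]
R in case [[-1.0, -0.01, 0.001], [-0.01, 1.0, -0.0], [-0.001, -0.0, -1.0]]
```

View pics/sc5.png

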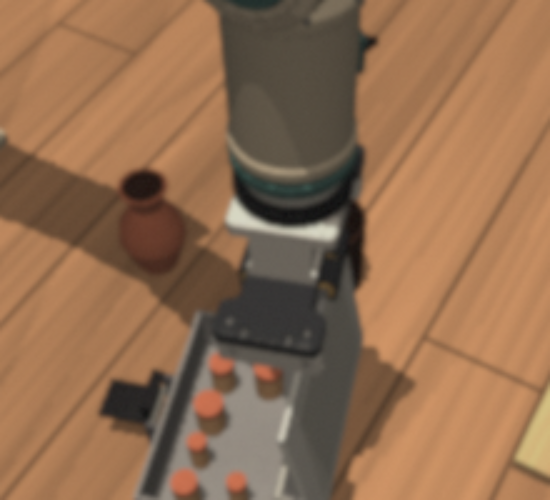

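>>> carry_out(
  deltas=[
    [[0,0,0],[-8,0,0],255],
    [[0,0,0],[-8,0,0],255],
    [[0,0,0],[-8,0,0],255],
    [[0,0,0],[-8,0,0],255],
    [[0,0,0],[-8,0,0],255],
    [[0,0,0],[-8,0,0],255],
    [[0,0,0],[-8,0,0],255],
    [[0,0,0],[-6,0,0],255],
  ],
)

```text
t: 6.62
tcp_pos: [0.6764, -0.0653, 0.1873]
tcp_rot: [-0.158, 0.987, 0.0, 0.0]
contact_force: [-0.0, -0.4, 0.6]
grip_width: 0.0004
```

Run:
```python
from h import *
st()
a=camera('scene')[80:280,200:420,::-1]
cv2.imwrite('pics/sc6.png',cv2.resize(a,None,fx=2.5,fy=2.5))
```

```text
t 6.6167 tcp [ 0.6764 -0.0653  0.1873] case [0.101  0.0027 0.1873] F [-0.  -0.4  0.6] grip 0.0 q [ 0.1   0.69 -0.08  1.44  0.06  1.01  1.9 ]
R in case [[-1.0, -0.01, 0.0], [-0.01, 1.0, 0.0], [-0.0, 0.0, -1.0]]
```

View pics/sc6.png

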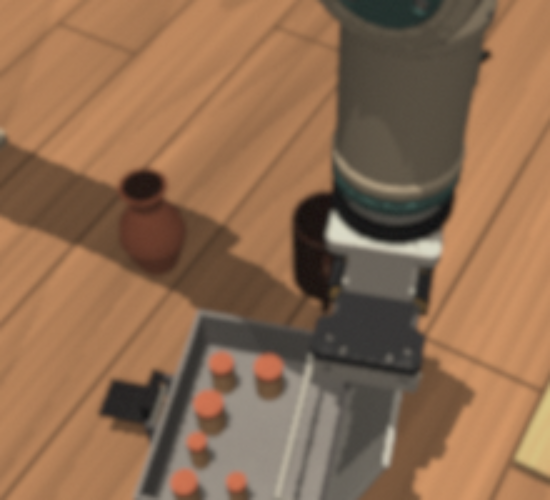

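The lid is past upright and contact force is near zero. I back away and up.

>>> carry_out(
  deltas=[
    [[0,0,0],[12,0,0],255],
    [[0,0,0],[20,0,0],255],
    [[0,0,0],[25,0,-5],255],
    [[0,0,0],[30,0,-15],255],
    [[0,0,0],[30,0,-20],255],
    [[0,0,0],[30,0,-20],255],
    [[0,0,0],[30,0,-20],255],
    [[0,0,0],[20,0,-10],255],
  ],
)

```text
t: 7.33
tcp_pos: [0.4864, -0.1287, 0.2797]
tcp_rot: [-0.157, 0.988, -0.001, 0.001]
contact_force: [0.0, -0.2, -0.0]
grip_width: 0.0009
```

>>> carry_out(
  deltas=[
    [[0,0,0],[10,0,-5],255],
    [[0,0,0],[0,0,0],255],
    [[0,0,0],[0,0,0],255],
    [[0,0,0],[0,0,0],255],
    [[0,0,0],[0,0,0],255],
    [[0,0,0],[0,0,0],255],
  ],
)

```text
t: 7.83
tcp_pos: [0.4792, -0.1297, 0.2814]
tcp_rot: [-0.159, 0.987, 0.0, -0.001]
contact_force: [0.8, -0.1, -0.5]
grip_width: 0.0003
```

Run:
```python
from h import *
st()
a=camera('scene')[80:380,180:420,::-1]
cv2.imwrite('pics/sc7.png',cv2.resize(a,None,fx=2,fy=2))
cv2.imwrite('pics/top7.png',camera('top')[:,:,::-1])
for th in (1.57,1.8,1.92):
  X=[w([.08-.172*np.cos(th),y,.06+.172*np.sin(th)]) for y in(.102,-.102)]
  print(th,((proj('scene',X)-[180,80])*2).round().tolist(),proj('top',X).round().tolist())
```

```text
t 7.8333 tcp [ 0.4792 -0.1297  0.2814] case [-0.1064  0.0011  0.2814] F [ 0.8 -0.1 -0.5] grip 0.0 q [ 0.27  0.32 -0.09  1.83  0.03  0.99  2.06]
R in case [[-1.0, -0.011, -0.001], [-0.011, 1.0, 0.001], [0.001, 0.001, -1.0]]
1.57 [[336.0, 176.0], [295.0, 358.0]] [[328.0, 140.0], [455.0, 100.0]]
1.8 [[375.0, 186.0], [341.0, 369.0]] [[320.0, 117.0], [446.0, 77.0]]
1.92 [[394.0, 193.0], [364.0, 377.0]] [[316.0, 106.0], [440.0, 67.0]]
```

View pics/sc7.png

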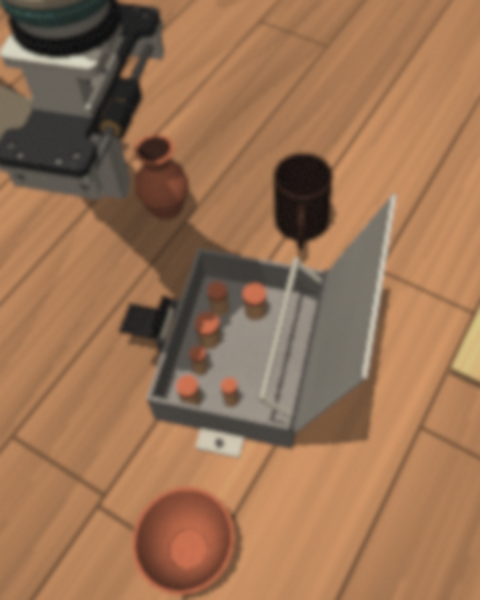

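View pics/top7.png

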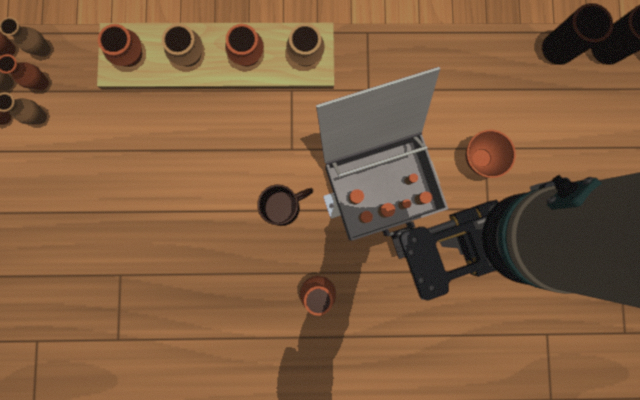

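The lid edge runs from about (394,196) to (366,377) in the scene crop, matching the 1.92 rad prediction of (394,193) to (364,377). The mug, vase and bowl sit at the same top-view pixels as at the start. The gripper is clear.

```bash
python3 -c "
from bench import *
print(hand_in())"
```

```text
the job is handed in; nothing more can be done
None
```

The stamp case is open: I pressed the release tab with the shut fingertips, and the lid sprang up to about 0.8 rad. I then pushed the lid back past upright and withdrew.

- **Force:** I read it between moves, not continuously. It reached about 8 N at the tab, near its stop, and about 2.5 N on the lid.
- **Lid:** in the last scene picture its edge is within about 3 enlarged pixels of the position predicted for 1.92 rad, the fully open stop.
- **Other objects:** the mug, vase and bowl look unmoved from the first top picture.
- **Finish:** the tool is about 0.28 m above the bench, clear of everything, with force readings near zero. I handed in at about 8 s.

The only disagreement was in the wrist camera before pressing, where the pad appeared about 3 mm further out than my fit. I pressed at the fitted position and it released without correction.

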